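# Tip two printed knobs flat and start the cure

## Robot

A 7-joint arm with a two-finger parallel gripper is mounted at the origin on the work surface. World frame = base frame: x ahead of the robot, y to its left, z up, the work surface at z = 0. Lengths are in m, angles in degrees, forces in N, time in s.
With the tool pointing down it reaches from about 0.4 to 0.875 m from the base axis. Payload 6.5 kg.
Tool frame: the origin (TCP) lies between the finger pads; the fingertips stand 25 mm ahead of it and the grasp point (between the pads) lies 6 mm ahead of it (env.tips_ahead is the distance from the TCP to the fingertips, in m); z points along the fingers, y is the line along which they close (so a half turn about z gives the same grasp; the last joint's range is limited). The gripper opens to 85 mm and grips with 20 to 120 N. Pads are 22 mm wide; open, the fingers measure 114 mm over their backs; the gripper's body (76 mm by 85 mm) begins 54 mm behind the grasp point. The pads swing forward as they close: fully open they stand 13 mm farther back than shut.
Start: joints at [-79.194, 30.733, -0.252, 88.115, 0.149, 61.152, -4.079], TCP at [0.164, 0.629, 0.225] pointing down, gripper open.
Joint ranges: [-154.64, 154.64], [-21.42, 123.67], [-72.66, 72.17], [13.99, 137.28], [-74.86, 254.86], [10.95, 109.41], [-158.01, 158.01]. Speed limits (degrees/s): [136.94, 136.94, 180, 180, 180, 180, 180].

## Interface

Orientations are given as [roll, pitch, yaw] about the fixed x, y, z axes, in that order (R = Rz(yaw) Ry(pitch) Rx(roll)).
In Python, from plant import env, eyes, status, job_done gives the robot as it stands (env), with the cameras (eyes), the job as plain functions and the readings (status).
- The arm moves only by the shell command python3 steer.py [OPENING] [FORCE], which reads ROWS from standard input. ROWS is a JSON list of rows, 1 to 12 of them, each an object with the fields dx, dy, dz (the shift in m), rx, ry, rz (a rotation vector in degrees); a field left out counts as zero; each row is the pose to reach, as a shift and turn from the pose commanded when the command began, along the tool's axes at that moment; what a row does not reach only later rows make up. A row lasts 1/8 s, in which the tool goes at most 0.0625 m and 10.7 degrees, less where a joint would pass 70% of its speed; a pose out of reach is approached as far as the arm can. OPENING is the finger opening in m, set as the command begins (- or left out keeps the last). The fingers move at their own pace and stop on an object; FORCE is the grip in N (left out, the last holds). Time passes only in rows, so rows that do not move let the fingers close. It prints the time, the measured TCP pose, the force, the opening and the grip force at its end. Input that does not fit is refused with a message, and nothing moves.
- status.sense(): the state, without advancing time (a new reading comes with each control period).
- eyes.capture(name): name is "scene" or "top" or "wrist"; returns the picture (420x560x3 uint8, red, green, blue); there is no depth.
- eyes.get_calibration(name): a dict with "K" (3x3 intrinsics, pixels), "T" (4x4, takes a point from camera to world coordinates). Camera axes: x right, y down, z forward; pixel columns grow to the right and rows downward; lengths in m; the calibration is good to about 2 mm. The wrist camera is an equidistant fisheye: a pixel r from the principal point sees the ray r / f radians off the axis. A picture is of the moment at which its call begins: read the wrist's pose just before it. get_calibration takes no time and is no camera call; for the wrist camera it gives the pose at the moment of the call.
- job_done(): hands the job in; it is judged then, once.
The state is a dict: "time": time; "qpos": joint angles; "joint_vel": joint speeds; "tau": joint torques, N m; "position": TCP position; "tcp_rot": TCP orientation; "force": force on the tool from outside, world axes, zero at the start; "moment": the same for the moment, N m; "width": finger opening in m; "gripper_force": force on a finger pad.
Only numpy, scipy, OpenCV 4.12 (cv2) and the standard library are available. Lean on these libraries where they do the work, as an engineer would, in place of code of your own. Each camera call takes 0.05 s, during which the arm holds its last target. There are 200 camera calls.

## Task

Two printed three-sided knobs, a large and a small one, stand on edge on the curing station's metal plate. Push each one gently over, so that it lies flat on the plate with its hollow face up, and then press the white start button fully down and let go. Only push: do not pinch or lift the knobs, do not press the button before both lie flat, and leave everything else where it stands.

Things in the scene. Friction and masses are not known exactly. Their poses are not given: they have to be found in the camera images.
- station: fixed curing station, yaw within 0.15: base 30 mm high, its top a bare metal plate 250 (x) by 420 mm (y); origin on the table under the plate's centre, x away from robot, z up. Light bar 50 mm high, 30 deep along the far (+x) edge; control strip 100 mm wide, 30 high along the left (+y) edge with the start button and, farther from the robot, a fixed dial 36 mm across, 14 high
- big_knob: larger three-sided hand knob (triangle, corners cut off) on edge on the plate: 76 mm high, 88 wide, 26 thick, standing side 65, 77-154 g. Front: hollow 7 mm deep in a 10 mm rim, back flat, brass insert. Origin: middle of the standing side, mid-thickness; z up at first; x out of the hollow face, starts within 0.8 rad of station's +x. Past 22 deg tilt it falls by itself
- small_knob: smaller three-sided hand knob (triangle, corners cut off) on edge on the plate: 58 mm high, 67 wide, 20 thick, standing side 49, 35-70 g. Front: hollow 7 mm deep in a 7.6 mm rim, back flat, brass insert. Origin: middle of the standing side, mid-thickness; z up at first; x out of the hollow face, starts within 0.8 rad of station's -x. Past 22 deg tilt it falls by itself. May stand left or right
- start_top (a point): the middle of the top of the start button, a white round push button 28 mm across in a grey collar on the control strip; its top is 52 mm above the table when up; it is pressed straight down
- start (a joint): travel of the start button: 0 up, 0.006 m fully down; a spring lifts it again, fully down takes about 5 N
- tower: a small test print standing on the plate between the two knobs, a stepped round column 45 mm high, foot 32 mm across; origin under its foot. Leave it alone
- spare_knob: a third three-sided knob, same shape and size as big_knob, already lying flat, hollow up, on the table to the right (-y) of the station; origin 13 mm above the table in the middle of one long side. Leave it alone
- cup: steel cup, 80 mm across, 95 mm high, on the table to the right of the station; origin under its foot. Leave it alone
- bottle: white plastic bottle, 68 mm across, 170 mm high, on the table to the left (+y) of the station; origin under its foot. Leave it alone
- jar: amber jar, 70 mm across, 80 mm high, on the table to the left of the station; origin under its foot. Leave it alone
- scraper: orange scraper lying on the table at the front left, about 200 mm long along its x; origin in the middle of its underside. Leave it alone
- brush: brush lying on the table at the front right, about 200 mm long along its x; origin in the middle of its underside. Leave it alone

How it is judged (in metres and radians):
On the way, in this order (a step that is already met when the one before it is completed fails the run):
1. both knobs lie flat on the plate, hollow face up (angle between each of big_knob, small_knob's own x axis and vertical below 0.12 rad and z of big_knob in the frame of station below 0.051 m and z of small_knob in the frame of station below 0.048 m and x of big_knob in the frame of station between -0.115 and 0.115 m and y of big_knob in the frame of station between -0.2 and 0.2 m and x of small_knob in the frame of station between -0.115 and 0.115 m and y of small_knob in the frame of station between -0.2 and 0.2 m), for 0.2 s.
2. the start button is pressed down (value of joint start above 0.0048 m), for 0.05 s.
3. the start button is let go (value of joint start below 0.002 m), for 0.05 s.
At the end, for the whole second after the job is handed in: Both knobs rest flat on the plate, hollow face up within 0.12 rad, the middle of each standing side at least 10 mm inside the plate's edges, at rest (under 10 mm/s); the start button was pressed at least 4.8 of its 6 mm after both lay flat, and is up again (under 2 mm) (all of step 1 and linear speed of each of big_knob, small_knob below 0.01 m/s and value of joint start below 0.002 m); the robot touches nothing.
It fails at once if a knob is lifted or carried (its standing side's middle more than 40 mm above the plate) (height (world z) of any of big_knob, small_knob above 0.07 m).
It fails at once if a knob is pinched or pushed harder than 18 N (contact force between the fingers and big_knob above 18 N or contact force between the fingers and small_knob above 18 N).
It fails at once if the button is pressed before both knobs lie flat (value of joint start above 0.003 m and angle between any of big_knob, small_knob's own x axis and vertical above 0.2 rad).
It fails at once if a bystander is moved more than 25 mm (distance of any of tower, spare_knob, cup, bottle, jar, scraper, brush from where it was at the start of the episode above 0.025 m).
It fails at once if a standing bystander is tipped (angle between any of tower, cup, bottle, jar's own z axis and vertical above 0.4 rad).
It also fails if it takes over 51 s, if anything falls off the work surface, if the arm or the gripper's body presses on something with over 40 N, if the wrist force passes 120 N, or if a joint passes its speed limit or range.

## Working session

There is one attempt and no reset: what is moved stays moved. The work goes in short steps, Python scripts to look and compute and a shell command to move; the robot and the scene stay as the last step left them, time stands still between calls to the robot, and variables do not carry over. Pictures are saved under pics/ and viewed, at most 10 in all, crops included, and the job is handed in when it is done.

```bash
ls; mkdir -p pics; python3 - <<'E'
from plant import env, eyes, status, job_done
import cv2,numpy as np
s=status.sense();print(s)
for n in("scene","top"):
    im=eyes.capture(n);cv2.imwrite(f"pics/{n}0.png",im[:,:,::-1]);c=eyes.get_calibration(n);print(n,c["K"],np.round(c["T"],3))
E
```

```text
pics
plant.py
steer.py
{'time': 0.0, 'qpos': array([-79.1951773 ,  30.77906252,  -0.25615942,  88.17103871,
         0.14818319,  61.15149548,  -4.07945732]), 'joint_vel': array([-0.02424591,  0.00927959, -0.01991253,  0.01610199,  0.0163992 ,
        0.01923282, -0.00572037]), 'tau': array([ 3.33553717e-04, -5.83428419e+01,  1.04889192e+00, -2.59097064e+01,
        1.24183911e-02,  9.67652741e-03, -8.77172170e-06]), 'position': array([0.16365316, 0.62839082, 0.22409277]), 'tcp_rot': array([-1.79898894e+02,  5.79031910e-03,  1.65407532e+02]), 'force': array([-0.27260788, -0.0173216 , -0.34854288]), 'moment': array([-0.04802069, -0.03430245,  0.05009411]), 'gripper_force': 0.0, 'width': 0.08522279761042764}
scene [[426.87760293   0.         284.4442601 ]
 [  0.         426.87760293 208.51398004]
 [  0.           0.           1.        ]] [[-0.39   0.772 -0.502  1.048]
 [ 0.921  0.323 -0.219  0.273]
 [-0.007 -0.547 -0.837  0.977]
 [ 0.     0.     0.     1.   ]]
top [[537.85670167   0.         282.74613885]
 [  0.         537.85670167 211.27877296]
 [  0.           0.           1.        ]] [[ 0.005 -0.993  0.115  0.307]
 [-1.    -0.003  0.016  0.012]
 [-0.016 -0.116 -0.993  1.644]
 [ 0.     0.     0.     1.   ]]
```

View pics/scene0.png

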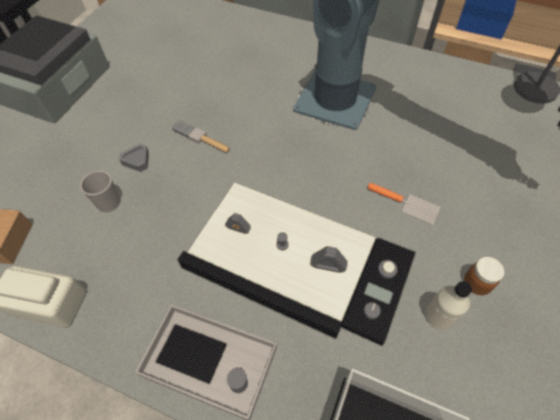

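View pics/top0.png

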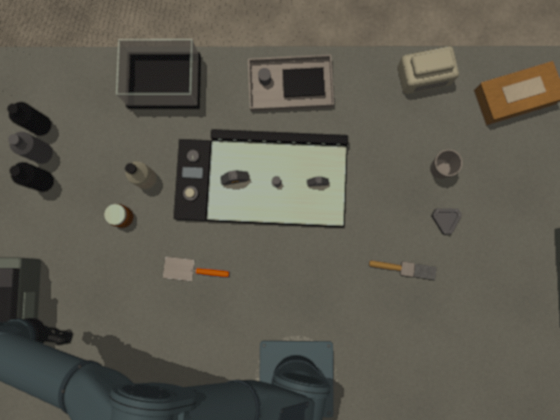

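The scene view shows the big knob at (329,260), the tower at (282,241), the small knob at (237,223) and the button at (388,268). In the top view they are at (235,178), (277,182), (318,183) and (190,193). I'll enlarge both.

```bash
cat > h.py <<'E'
import numpy as np,cv2
from plant import env, eyes, status, job_done
def ray(n,uv):
    c=eyes.get_calibration(n);K,T=np.array(c["K"]),np.array(c["T"])
    d=T[:3,:3]@np.linalg.solve(K,[uv[0],uv[1],1.]);return T[:3,3],d/np.linalg.norm(d)
def onz(n,uv,z):
    o,d=ray(n,uv);return o+d*(z-o[2])/d[2]
def tri(a,b,):  # two-view point, gap
    (o,d),(p,e)=ray("scene",a),ray("top",b)
    t=np.linalg.lstsq(np.c_[d,-e],p-o,rcond=None)[0];A,B=o+d*t[0],p+e*t[1]
    return (A+B)/2,np.linalg.norm(A-B)
E
python3 - <<'E'
from h import *
a=cv2.imread("pics/scene0.png");b=cv2.imread("pics/top0.png")
A=cv2.resize(a[195:345,180:420],(800,500)[:2] if 0 else (800,500),interpolation=cv2.INTER_CUBIC)
cv2.imwrite("pics/sceneC.png",A)   # scale 3.333, origin (180,195)
B=cv2.resize(b[125:235,165:355],None,fx=4.2,fy=4.2,interpolation=cv2.INTER_CUBIC)
cv2.imwrite("pics/topC.png",B)
m=cv2.inRange(b,(130,150,130),(255,255,255));m[:125]=0;m[235:]=0;m[:,:205]=0;m[:,355:]=0
c=max(cv2.findContours(m,0,2)[0],key=cv2.contourArea)
r=cv2.minAreaRect(c);P=np.array([onz("top",p,.03) for p in cv2.boxPoints(r)]);print(r,P.round(3));print(np.linalg.norm(P-np.roll(P,1,0),axis=1),P.mean(0))
E
```

```text
((276.54852294921875, 182.83534240722656), (134.30014038085938, 76.89161682128906), 2.38594388961792) [[ 0.472  0.265  0.03 ]
 [ 0.71   0.26   0.03 ]
 [ 0.693 -0.152  0.03 ]
 [ 0.457 -0.14   0.03 ]]
[0.40522261 0.23747885 0.4120211  0.23621537] [0.58278823 0.05832055 0.03      ]
```

View pics/sceneC.png

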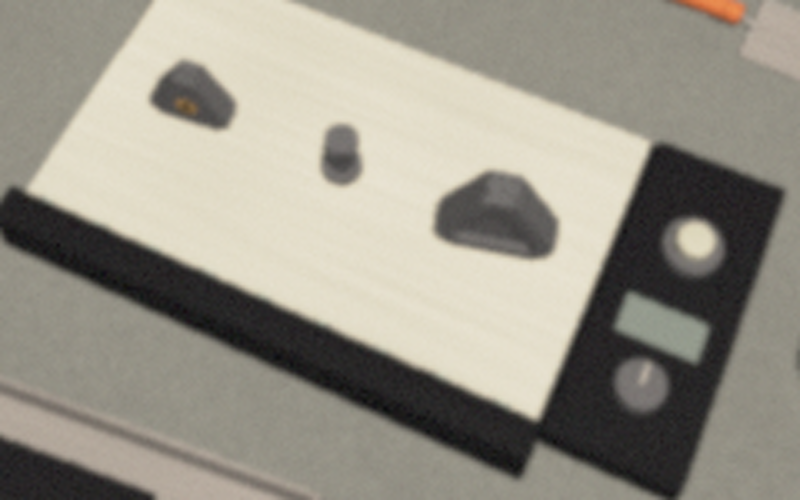

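View pics/topC.png

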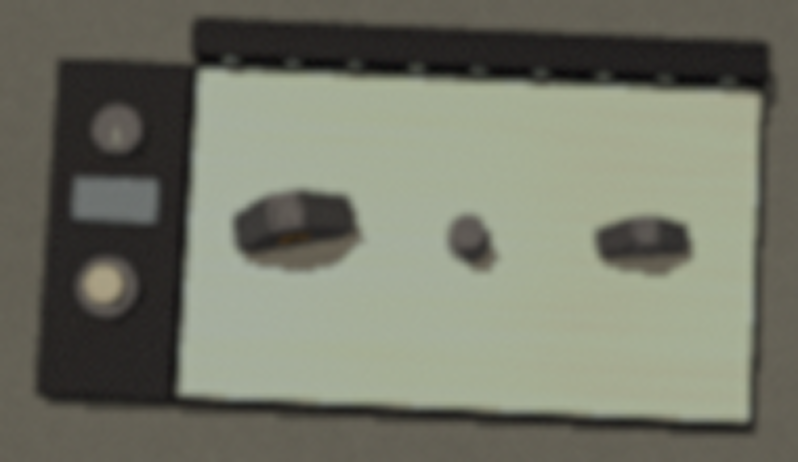

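The scene crop (scale 3.33, origin 180,195) shows the big knob's hollow side facing the bar. Its top facet is at about (498,185) and its foot runs from (445,245) to (548,258). The small knob shows its back with the brass, so it faces the robot, with its top at about (187,68). The top crop (scale 4.2, origin 165,125) shows the knob tops at (287,210) and (646,232), and the button at (102,284).

```bash
cat >> h.py <<'E'
S=lambda u,v:((u+.5)*.3-.5+180,(v+.5)*.3-.5+195)
Tp=lambda u,v:((u+.5)/4.2-.5+165,(v+.5)/4.2-.5+125)
E
python3 - <<'E'
from h import *
for n,a,b in[("bigtop",(500,185),(287,210)),("smalltop",(189,72),(646,232)),("tower",(341,135),(467,236)),("button",(696,239),(102,284)),("dial",(641,384),(117,128))]:
    p,g=tri(S(*a),Tp(*b));print(n,p.round(4),"gap",g.round(4))
for n,a,b in[("bigfoot",(446,245),(545,258)),("smallfoot",(157,106),(222,128))]:
    P,Q=onz("scene",S(*a),.03),onz("scene",S(*b),.03);d=Q-P
    print(n,P.round(3),Q.round(3),np.linalg.norm(d).round(3),"normal yaw",np.degrees(np.arctan2(d[1],d[0]))-90)
# top dark masks: principal axis of the upper (dark) body
b=cv2.imread("pics/top0.png");h=b.max(2)
m=((h<125)*255).astype(np.uint8);m[:150]=0;m[212:]=0;m[:,:216]=0;m[:,340:]=0
for c in cv2.findContours(m,0,2)[0]:
    if cv2.contourArea(c)>20:
        r=cv2.minAreaRect(c);print(cv2.contourArea(c),r,[onz("top",p,.06).round(3)[:2].tolist() for p in cv2.boxPoints(r)])
# plate corners in the two crops -> check
for n,u in[("nearL",(178,396)),("nearR",(752,424)),("farR",(762,90)),("farL",(197,68))]:print(n,onz("top",Tp(*u),.03).round(3))
for n,u in[("nearL",(652,143)),("farL",(540,422)),]:print(n,onz("scene",S(*u),.03).round(3))
E
```

```text
bigtop [0.5922 0.1837 0.1069] gap 0.0025
smalltop [ 0.5807 -0.0644  0.0835] gap 0.0052
tower [0.5803 0.0598 0.0725] gap 0.0019
button [0.5489 0.3216 0.0498] gap 0.0021
dial [0.6643 0.3158 0.042 ] gap 0.0035
bigfoot [0.613 0.157 0.03 ] [0.595 0.227 0.03 ] 0.072 normal yaw 14.53672724401359
smallfoot [ 0.589 -0.091  0.03 ] [ 0.587 -0.036  0.03 ] 0.055 normal yaw 1.8338557465243497
219.0 ((318.0, 183.0), (12.0, 22.0), 90.0) [[0.595, -0.034], [0.595, -0.099], [0.558, -0.099], [0.558, -0.034]]
88.5 ((277.2500305175781, 182.75), (12.727920532226562, 9.192387580871582), 45.0) [[0.581, 0.078], [0.6, 0.059], [0.573, 0.032], [0.554, 0.051]]
416.5 ((235.17308044433594, 179.36538696289062), (18.43491554260254, 29.22130584716797), 78.69007110595703) [[0.606, 0.23], [0.623, 0.144], [0.568, 0.132], [0.551, 0.218]]
nearL [0.471 0.267 0.03 ]
nearR [ 0.452 -0.145  0.03 ]
farR [ 0.696 -0.154  0.03 ]
farL [0.712 0.259 0.03 ]
nearL [0.473 0.271 0.03 ]
farL [0.711 0.263 0.03 ]
```

Heights agree with the text: big top 0.107, small top 0.084, tower 0.073, button 0.050. The big knob faces about +14° and must be pushed toward the robot. The small knob faces about 180° and must be pushed away from it. I'll move above the far side of the big knob with the fingers shut.

```bash
echo '[{"dx":-0.06, "dy":-0.03, "dz":-0.03}, {"dx":-0.565, "dy":-0.3, "dz":-0.03, "rz":-28}, {"dx":-0.565, "dy":-0.3, "dz":-0.03, "rz":-28}, {"dx":-0.565, "dy":-0.3, "dz":-0.03, "rz":-28}, {"dx":-0.565, "dy":-0.3, "dz":-0.03, "rz":-28}, {"dx":-0.565, "dy":-0.3, "dz":-0.03, "rz":-28}, {"dx":-0.565, "dy":-0.3, "dz":-0.03, "rz":-28}, {"dx":-0.565, "dy":-0.3, "dz":-0.03, "rz":-28}, {"dx":-0.565, "dy":-0.3, "dz":-0.03, "rz":-28}, {"dx":-0.565, "dy":-0.3, "dz":-0.03, "rz":-28}, {"dx":-0.565, "dy":-0.3, "dz":-0.03, "rz":-28}, {"dx":-0.565, "dy":-0.3, "dz":-0.03, "rz":-28}]' | python3 steer.py 0 20; python3 -c "
from plant import env, eyes, status, job_done;print(env.tips_ahead, status.sense()['position'],status.sense()['tcp_rot'])"
```

```text
time: 1.6
position: [0.6353, 0.1949, 0.2543]
tcp_rot: [-180.0, -0.1, -166.7]
force: [-0.3, 0.9, -0.1]
width: 0.0001
gripper_force: 0.0
0.025 [0.6353294  0.19494739 0.2542976 ] [-1.79972491e+02 -5.73324262e-02 -1.66746187e+02]
```

```bash
echo '[{"dz":0.06}, {"dz":0.12}, {"dz":0.136}, {"dz":0.136}]' | python3 steer.py; python3 - <<'E'
from h import *
a=eyes.capture("scene")[:,:,::-1];cv2.imwrite("pics/s1.png",cv2.resize(a[180:330,180:420],(800,500),interpolation=2))
E
```

```text
time: 2.1
position: [0.6342, 0.1979, 0.1192]
tcp_rot: [180.0, -0.1, -166.5]
force: [-0.2, -1.3, -0.5]
width: -0.0001
gripper_force: 0.0
```

View pics/s1.png

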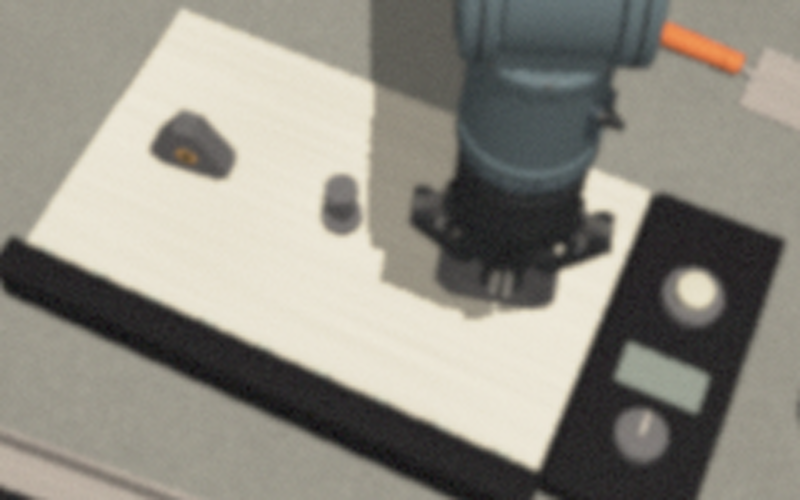

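The fingers at (500,285) stand in front of the big knob's middle, and the knob has not been touched. Now I'll push gently.

```bash
echo '[{"dx":0.01}, {"dx":0.016}, {"dx":0.022}, {"dx":0.028}, {"dx":0.034}, {"dx":0.04}, {"dx":0.046}, {"dx":0.052}, {"dx":0.056}, {"dx":0.056}, {"dx":0.056}]' | python3 steer.py; echo '[{"dz":-0.06}, {"dz":-0.1}, {"dx":0.12, "dy":0.05, "dz":-0.1}, {"dx":0.12, "dy":0.05, "dz":-0.1}, {"dx":0.12, "dy":0.14, "dz":-0.1}, {"dx":0.12, "dy":0.19, "dz":-0.1}, {"dx":0.12, "dy":0.23, "dz":-0.1}, {"dx":0.12, "dy":0.23, "dz":-0.1}]' | python3 steer.py; python3 - <<'E'
from h import *
a=eyes.capture("scene")[:,:,::-1];cv2.imwrite("pics/s2.png",cv2.resize(a[180:330,180:420],(800,500),interpolation=2))
E
```

```text
time: 3.52
position: [0.5807, 0.1834, 0.1191]
tcp_rot: [180.0, 0.0, -166.6]
force: [0.4, -1.2, -0.3]
width: -0.0001
gripper_force: 0.0
time: 4.53
position: [0.4077, 0.3848, 0.2191]
tcp_rot: [179.8, -0.0, -166.1]
force: [0.0, 0.0, 0.3]
width: 0.0003
gripper_force: 0.0
```

View pics/s2.png

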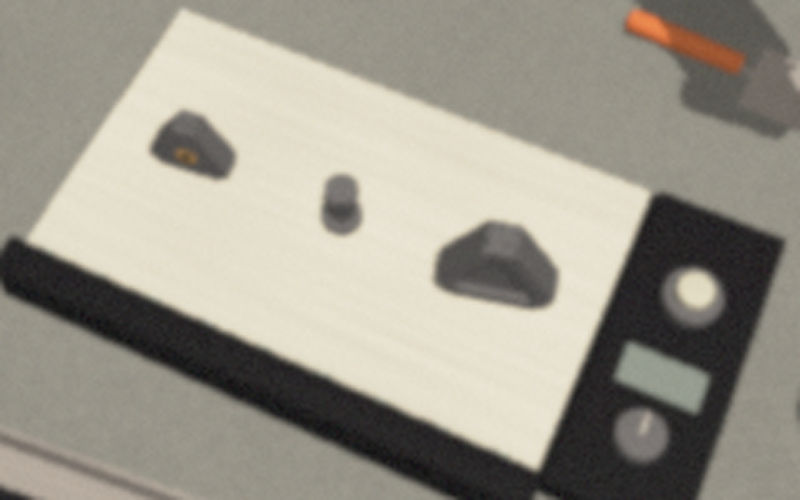

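The knob stands exactly as before, with its foot still at (445–548,300). It must have rocked back because the tilt was not enough. I'll repeat with a longer push.

```bash
echo '[{"dx":-0.174, "dy":-0.237}, {"dx":-0.174, "dy":-0.237}, {"dx":-0.174, "dy":-0.237}, {"dx":-0.174, "dy":-0.237}, {"dx":-0.174, "dy":-0.237}, {"dx":-0.174, "dy":-0.237}, {"dx":-0.174, "dy":-0.237, "dz":0.06}, {"dx":-0.174, "dy":-0.237, "dz":0.103}, {"dx":-0.174, "dy":-0.237, "dz":0.103}]' | python3 steer.py && echo '[{"dx":0.01}, {"dx":0.02}, {"dx":0.028}, {"dx":0.036}, {"dx":0.044}, {"dx":0.05}, {"dx":0.056}, {"dx":0.056}]' | python3 steer.py; python3 - <<'E'
from h import *
a=eyes.capture("scene")[:,:,::-1];cv2.imwrite("pics/s3.png",cv2.resize(a[180:330,180:420],(800,500),interpolation=2))
E
```

```text
time: 5.7
position: [0.6313, 0.1877, 0.1127]
tcp_rot: [-179.9, -0.4, -166.6]
force: [0.9, 0.2, 0.2]
width: 0.0
gripper_force: 0.0
time: 6.7
position: [0.5798, 0.176, 0.116]
tcp_rot: [-180.0, -0.0, -166.6]
force: [0.3, 0.8, -0.3]
width: -0.0
gripper_force: 0.0
```

View pics/s3.png

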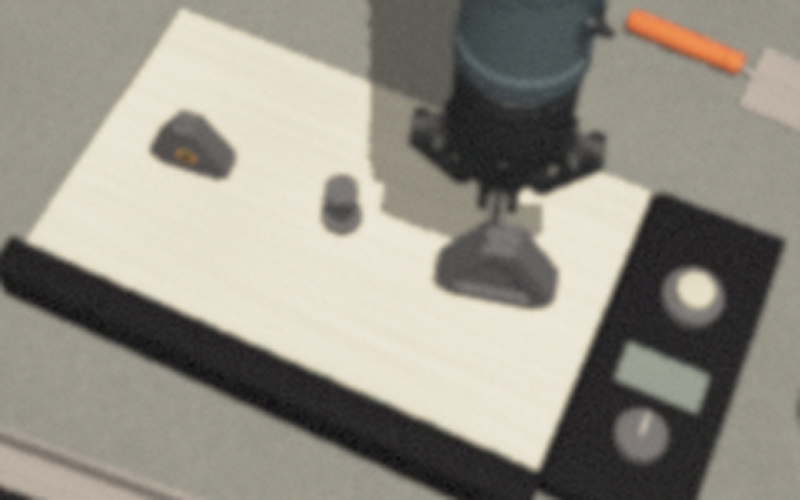

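The fingertips are at the knob's apex (500,215), which is leaning slightly at most. I'll keep pushing.

```bash
echo '[{"dx":0.008}, {"dx":0.016}, {"dx":0.024}, {"dx":0.032}, {"dx":0.036}, {"dx":0.036}, {"dx":0.036}]' | python3 steer.py; python3 - <<'E'
from h import *
a=eyes.capture("scene")[:,:,::-1];b=eyes.capture("top")[:,:,::-1]
A=cv2.resize(a[180:330,300:420],(400,500),interpolation=2);B=cv2.resize(b[125:235,165:265],(400,440),interpolation=2)
B=cv2.copyMakeBorder(B,0,60,0,0,0)
cv2.imwrite("pics/s4.png",np.hstack([A,B]))
E
```

```text
time: 7.62
position: [0.5455, 0.1678, 0.1161]
tcp_rot: [180.0, 0.0, -166.6]
force: [-0.4, -0.4, -0.2]
width: -0.0001
gripper_force: 0.0
```

View pics/s4.png

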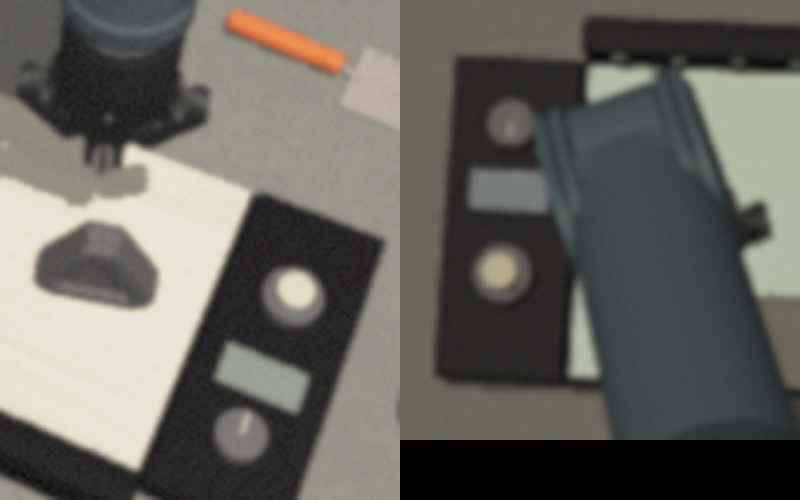

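The fingers passed over the knob and it is still standing. I'll measure how high the fingertips really are.

```bash
python3 - <<'E'
from h import *
c=eyes.get_calibration("scene");K,T=np.array(c["K"]),np.linalg.inv(np.array(c["T"]))
p=status.sense()["position"]
for z in(.075,.085,.09,.1,.11,.12):
    q=K@(T@[p[0],p[1],z,1])[:3];q=q[:2]/q[2];print(z,((q-[300,180])/.3).round(0))
for n,P in(("top of big",(.592,.185,.106)),("front rim",(.605,.188,.106)),("front mid low",(.605,.188,.03))):
    q=K@(T@[*P,1])[:3];q=q[:2]/q[2];print(n,((q-[300,180])/.3).round(0))
E
```

```text
0.075 [ 95. 194.]
0.085 [ 96. 187.]
0.09 [ 96. 183.]
0.1 [ 97. 176.]
0.11 [ 98. 169.]
0.12 [100. 162.]
top of big [ 99. 235.]
front rim [ 97. 252.]
front mid low [ 88. 300.]
```

Seen against the calibration, the visible fingertip is about 0.107 m high, not 0.091, so it just skimmed over the 0.106 m top. I'll go back and push about 18 mm lower.

```bash
echo '[{"dz":-0.04}, {"dx":-0.05, "dz":-0.04}, {"dx":-0.095, "dz":-0.04}, {"dx":-0.095, "dz":-0.03}, {"dx":-0.095}, {"dx":-0.095, "dz":0.018}, {"dx":-0.095, "dz":0.018}, {"dx":-0.095, "dz":0.018}]' | python3 steer.py && echo '[{"dx":0.01}, {"dx":0.016}, {"dx":0.022}, {"dx":0.028}, {"dx":0.034}, {"dx":0.04}, {"dx":0.046}, {"dx":0.052}, {"dx":0.058}, {"dx":0.064}, {"dx":0.064}, {"dx":0.064}]' | python3 steer.py; python3 - <<'E'
from h import *
a=eyes.capture("scene")[:,:,::-1]
cv2.imwrite("pics/s5.png",cv2.resize(a[180:330,300:420],(400,500),interpolation=2))
E
```

```text
time: 8.72
position: [0.638, 0.1898, 0.0989]
tcp_rot: [180.0, 0.1, -166.6]
force: [0.2, 1.0, 0.0]
width: -0.0
gripper_force: 0.0
time: 10.22
position: [0.5755, 0.1749, 0.0979]
tcp_rot: [-180.0, 0.0, -166.6]
force: [0.6, 0.4, -0.0]
width: -0.0002
gripper_force: 0.0
```

View pics/s5.png

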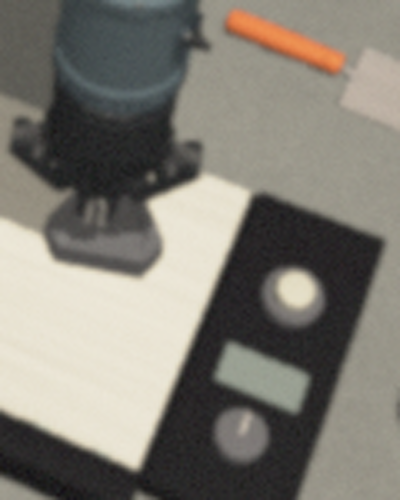

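The knob slid upright toward the robot by about 23 mm: its foot went from (95,300) to (105,270). I need to know the contact height better, so I'll work out the tip height from the three pictures where the tips show.

```bash
python3 - <<'E'
from h import *
for n,p,uv,o in(("s1",(.6342,.1979,.1192),(500,298),(180,180)),("s4",(.5455,.1678,.1161),(105,171),(300,180)),("s5",(.5755,.1749,.0979),(97,226),(300,180))):
    c,d=ray("scene",np.array(uv)*.3+o)
    for f in(0,.006,.011):
        x=p[0]+f*.97;t=(x-c[0])/d[0];q=c+t*d;print(n,f,q.round(4),"tip ahead",round(p[2]-q[2],4),"dy",round(q[1]-p[1]-f*.24,4))
# foot of big knob now, top facet
for uv in((48,258),(140,276),(160,262)):print(onz("scene",np.array(uv)*.3+[300,180],.03).round(3))
a=cv2.imread("pics/s5.png");g=cv2.cvtColor(a,6)
print(g[190:280:4,60:160:5])
E
```

```text
s1 0 [0.6342 0.2013 0.1012] tip ahead 0.018 dy 0.0034
s1 0.006 [0.64   0.2023 0.1135] tip ahead 0.0057 dy 0.003
s1 0.011 [0.6449 0.2032 0.1238] tip ahead -0.0046 dy 0.0026
s4 0 [0.5455 0.1726 0.1109] tip ahead 0.0052 dy 0.0048
s4 0.006 [0.5513 0.1737 0.1209] tip ahead -0.0048 dy 0.0045
s4 0.011 [0.5562 0.1747 0.1293] tip ahead -0.0132 dy 0.0043
s5 0 [0.5755 0.1795 0.086 ] tip ahead 0.0119 dy 0.0046
s5 0.006 [0.5813 0.1806 0.097 ] tip ahead 0.0009 dy 0.0043
s5 0.011 [0.5862 0.1816 0.1061] tip ahead -0.0082 dy 0.004
[0.585 0.149 0.03 ]
[0.573 0.217 0.03 ]
[0.556 0.227 0.03 ]
[[ 84  92  98  64  39  38  36  30  36  36  38  36  40  38  42  47  41  40
   41  47]
 [123 120 104  70  41  37  41  40  43  38  36  35  45  51  49  39  43  47
   61 100]
 [134 112  86  67  45  47  59  61  75  62  43  41  55  72  58  46  46  73
  126 177]
 [121  90  76  63  46  59  86  85 106  87  51  49  67  73  69  57  62 111
  186 221]
 [ 95  79  74  61  43  72 102  86 103  97  52  52  71  77  72  69  72 113
  195 225]
 [ 80  75  72  60  48  83 108  84  98  93  54  58  73  77  73  71  74  98
  171 223]
 [ 77  75 
[... 735 characters left out ...]
 115 118
  121 117]
 [ 86  88  94  99 104 109 113 117 120 119 120 122 119 120 121 121 118 119
  117 109]
 [ 82  83  82  83  86  90  94  98 103 109 113 115 118 116 121 122 120 117
  112 104]
 [105  91  89  82  83  83  82  82  84  90  94  94  98 108 111 118 117 109
   96 119]
 [173 149 128 112 104  95  86  83  82  83  83  79  84  88  92  95 100  95
  100 159]
 [223 210 193 186 173 151 130 115 106  92  85  82  80  79  81  83  86  93
  134 203]
 [230 229 228 226 220 210 200 187 170 145 129 113 103  91  85  83  87 127
  188 225]
 [228 228 229 231 229 229 228 224 217 212 202 184 169 145 130 117 123 182
  221 229]
 [228 227 229 229 230 230 230 230 230 229 228 225 219 214 203 187 186 216
  228 230]]
```

The bright band at rows 234–254 is the lower rim seen from above, so the knob is now tilted and pivoting rather than just sliding. I'll push a little further, lift, move clear and check numerically.

```bash
echo '[{"dx":0.006}, {"dx":0.012}, {"dx":0.018}, {"dx":0.022}, {"dx":0.022}, {"dx":0.022}, {"dx":0.022, "dz":-0.05}, {"dx":0.022, "dz":-0.1}, {"dx":0.022, "dz":-0.12}]' | python3 steer.py && echo '[{"dx":0.06}, {"dx":0.12, "dy":-0.02}, {"dx":0.14, "dy":-0.08}, {"dx":0.14, "dy":-0.14}, {"dx":0.14, "dy":-0.2}, {"dx":0.14, "dy":-0.24}, {"dx":0.14, "dy":-0.24}]' | python3 steer.py; python3 - <<'E'
from h import *
for n,w in(("scene",(190,300,225,360)),("top",(150,212,214,345))):
    a=eyes.capture(n);cv2.imwrite(f"pics/{n}6.png",a[:,:,::-1])
    m=((a.max(2)<125)*255).astype(np.uint8);k=np.zeros_like(m);k[w[0]:w[1],w[2]:w[3]]=m[w[0]:w[1],w[2]:w[3]]
    for c in cv2.findContours(k,0,2)[0]:
        if cv2.contourArea(c)>40:
            print(n,cv2.contourArea(c),cv2.boundingRect(c),[ [x.round(3) for x in onz(n,p,.045)[:2]] for p in cv2.approxPolyDP(c,2,True)[:,0]])
E
```

```text
time: 11.4
position: [0.5557, 0.1703, 0.2213]
tcp_rot: [180.0, 0.3, -166.6]
force: [0.3, -0.2, -0.8]
width: -0.0001
gripper_force: 0.0
time: 12.28
position: [0.4738, -0.0997, 0.2182]
tcp_rot: [-179.9, 0.0, -166.9]
force: [-0.0, -0.5, -0.1]
width: -0.0001
gripper_force: 0.0
scene 82.0 (351, 278, 9, 22) [[np.float64(0.602), np.float64(0.267)], [np.float64(0.659), np.float64(0.266)], [np.float64(0.652), np.float64(0.283)]]
scene 819.0 (225, 270, 67, 30) [[np.float64(0.706), np.float64(-0.034)], [np.float64(0.747), np.float64(-0.013)], [np.float64(0.75), np.float64(0.048)], [np.float64(0.712), np.float64(0.139)]]
scene 92.0 (277, 234, 10, 15) [[np.float64(0.562), np.float64(0.055)], [np.float64(0.588), np.float64(0.051)], [np.float64(0.601), np.float64(0.064)], [np.float64(0.59), np.float64(0.076)]]
scene 642.5 (314, 231, 34, 31) [[np.float64(0.507), np.float64(0.163)], [np.float64(0.545), np.float64(0.148)], [np.float64(0.562), np.float64(0.149)], [np.float64(0.569), np.float64(0.141)], [np.float64(0.586), np.float64(0.15)], [np.float64(0.576), np.float64(0.216)], [np.float64(0.553), np
[... 572 characters left out ...]
t64(0.551), np.float64(0.134)], [np.float64(0.566), np.float64(0.134)]]
top 81.0 (272, 177, 11, 12) [[np.float64(0.597), np.float64(0.065)], [np.float64(0.573), np.float64(0.068)], [np.float64(0.564), np.float64(0.047)], [np.float64(0.585), np.float64(0.044)]]
top 1092.5 (307, 166, 38, 46) [[np.float64(0.619), np.float64(-0.146)], [np.float64(0.631), np.float64(-0.104)], [np.float64(0.597), np.float64(-0.088)], [np.float64(0.588), np.float64(-0.034)], [np.float64(0.567), np.float64(-0.04)], [np.float64(0.555), np.float64(-0.082)], [np.float64(0.512), np.float64(-0.076)], [np.float64(0.506), np.float64(-0.052)], [np.float64(0.494), np.float64(-0.052)], [np.float64(0.494), np.float64(-0.145)]]
```

Both views agree on a flat triangle footprint, x 0.50–0.585 and y 0.14–0.22 at z 0.045, so the big knob lies flat. Now I'll go behind the small knob (robot side) with the tool squared to it.

```bash
echo '[{"dx":-0.0525, "dy":0.0227, "rz":10}, {"dx":-0.0525, "dy":0.0227, "dz":0.04, "rz":13}, {"dx":-0.0525, "dy":0.0227, "dz":0.1, "rz":13}, {"dx":-0.0525, "dy":0.0227, "dz":0.138, "rz":13}, {"dx":-0.0525, "dy":0.0227, "dz":0.138, "rz":13}, {"dx":-0.0525, "dy":0.0227, "dz":0.138, "rz":13}]' | python3 steer.py; python3 - <<'E'
from h import *
a=eyes.capture("scene")
m=((a.max(2)<125)*255).astype(np.uint8)[205:245,215:262]
cv2.imwrite("pics/s7.png",a[:,:,::-1])
b=cv2.imread("pics/scene6.png");d=np.abs(a[:,:,::-1].astype(int)-b)[216:235,227:252].max(2);print((d>40).sum())
E
```

```text
time: 13.12
position: [0.5203, -0.0611, 0.0814]
tcp_rot: [180.0, 0.1, -179.5]
force: [0.1, -0.7, 0.3]
width: -0.0001
gripper_force: 0.0
0
```

```bash
echo '[{"dx":-0.02}, {"dx":-0.028}, {"dx":-0.034}, {"dx":-0.04}, {"dx":-0.046}, {"dx":-0.052}, {"dx":-0.058}, {"dx":-0.064}, {"dx":-0.07}, {"dx":-0.076}, {"dx":-0.082}, {"dx":-0.082}]' | python3 steer.py && echo '[{}, {"dz":-0.05}, {"dz":-0.11}, {"dx":0.05, "dz":-0.14}, {"dx":0.11, "dz":-0.14}, {"dx":0.15, "dz":-0.14}, {"dx":0.15, "dz":-0.14}]' | python3 steer.py; python3 - <<'E'
from h import *
for n,w in(("scene",(190,262,225,360)),("top",(150,212,214,345))):
    a=eyes.capture(n);cv2.imwrite(f"pics/{n}8.png",a[:,:,::-1])
    m=((a.max(2)<125)*255).astype(np.uint8);k=np.zeros_like(m);k[w[0]:w[1],w[2]:w[3]]=m[w[0]:w[1],w[2]:w[3]]
    for c in cv2.findContours(k,0,2)[0]:
        if cv2.contourArea(c)>40:
            print(n,cv2.contourArea(c),cv2.boundingRect(c),[ onz(n,p,.042)[:2].round(3).tolist() for p in cv2.approxPolyDP(c,2,True)[:,0]])
E
```

```text
time: 14.68
position: [0.6016, -0.0612, 0.0799]
tcp_rot: [-180.0, 0.0, -179.6]
force: [-0.9, 0.2, 0.1]
width: -0.0001
gripper_force: 0.0
time: 15.55
position: [0.4482, -0.0625, 0.22]
tcp_rot: [180.0, -0.1, -179.6]
force: [0.8, -0.2, 0.3]
width: -0.0001
gripper_force: 0.0
scene 92.0 (277, 234, 10, 15) [[0.562, 0.05], [0.592, 0.052], [0.596, 0.072], [0.563, 0.062]]
scene 645.5 (314, 231, 34, 31) [[0.504, 0.165], [0.55, 0.145], [0.577, 0.145], [0.587, 0.164], [0.574, 0.216], [0.549, 0.22], [0.508, 0.186]]
scene 305.5 (225, 228, 21, 23) [[0.601, -0.088], [0.654, -0.058], [0.648, -0.045], [0.61, -0.027], [0.595, -0.043]]
top 512.0 (223, 181, 29, 29) [[0.585, 0.153], [0.576, 0.207], [0.56, 0.219], [0.5, 0.173], [0.506, 0.152], [0.552, 0.134], [0.567, 0.135]]
top 80.0 (272, 177, 11, 12) [[0.598, 0.065], [0.573, 0.068], [0.564, 0.047], [0.585, 0.044]]
top 1375.5 (298, 160, 47, 52) [[0.65, -0.056], [0.61, -0.034], [0.583, -0.043], [0.5, -0.031], [0.494, -0.007], [0.495, -0.145], [0.58, -0.146], [0.583, -0.092], [0.589, -0.086], [0.613, -0.095], [0.65, -0.071]]
```

The small knob's footprint now reaches x 0.65 in both views, so it looks flat. I'll use the last picture to confirm before pressing.

```bash
python3 - <<'E'
from h import *
a=cv2.imread("pics/scene8.png");cv2.imwrite("pics/s8c.png",cv2.resize(a[195:345,180:420],(800,500),interpolation=2))
w=((a.min(2)>150)).astype(np.uint8);w[:,:380]=0;w[:,402:]=0;w[:255]=0;w[282:]=0
ws=cv2.connectedComponentsWithStats(w);b=cv2.imread("pics/top8.png")
v=(b.min(2)>110).astype(np.uint8);v[:,:180]=0;v[:,200:]=0;v[:182]=0;v[205:]=0
vs=cv2.connectedComponentsWithStats(v);print(ws[2:],vs[2:])
i=1+ws[2][1:,4].argmax();j=1+vs[2][1:,4].argmax();print(tri(ws[3][i],vs[3][j]),onz("scene",ws[3][i],.052),onz("top",vs[3][j],.052))
E
```

```text
(array([[     0,      0,    560,    420, 235109],
       [   383,    262,     12,     10,     91]], dtype=int32), array([[279.45775789, 209.47796979],
       [388.63736264, 266.41758242]])) (array([[     0,      0,    560,    420, 235142],
       [   185,    188,      9,      9,     58]], dtype=int32), array([[279.52230567, 209.50431229],
       [189.06896552, 192.01724138]]))
(array([0.54943128, 0.32149741, 0.05045541]), np.float64(0.0031184950067352606)) [0.54982797 0.32293668 0.052     ] [0.54946246 0.31964214 0.052     ]
```

View pics/s8c.png

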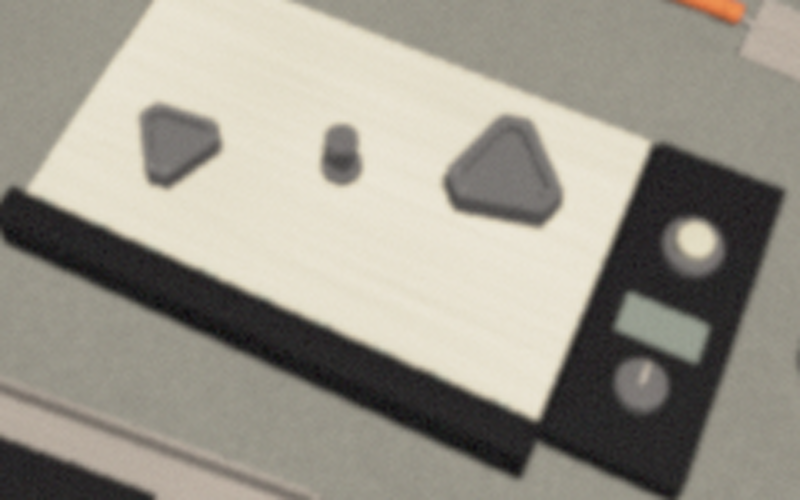

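The picture shows both knobs flat with the hollow up (big 505,170; small 178,145), and the tower unmoved at (341,155). The button is at (0.5495, 0.3215, 0.050). Next I'll check the bottle and jar clearance for the gripper.

```bash
python3 - <<'E'
from h import *
# bottle cap: scene ~(462,289); top ~(130,169); jar lid: scene (489,270), top (118,215)
for n,a,b in(("cap",(462,289),(130,169)),("jar",(489,268),(118,214))):print(n,tri(a,b))
E
echo '[{"dx":-0.104, "dy":0.06}, {"dx":-0.104, "dy":0.383}, {"dx":-0.104, "dy":0.383}, {"dx":-0.104, "dy":0.383}, {"dx":-0.104, "dy":0.383}, {"dx":-0.104, "dy":0.383}, {"dx":-0.104, "dy":0.383}, {"dx":-0.104, "dy":0.383}, {"dx":-0.104, "dy":0.383}]' | python3 steer.py
```

```text
cap (array([0.59845541, 0.46793061, 0.15815112]), np.float64(0.00010900072738308301))
jar (array([0.47952027, 0.52910187, 0.07716052]), np.float64(0.01145032450203901))
time: 16.77
position: [0.5532, 0.3209, 0.2193]
tcp_rot: [-179.9, -0.0, -179.6]
force: [0.5, -0.7, 0.6]
width: 0.0001
gripper_force: 0.0
```

Clearance to the bottle is about 50 mm. Descending onto the button, with the force watched.

```bash
echo '[{"dx":-0.003, "dz":0.06}, {"dx":-0.003, "dz":0.11}, {"dx":-0.003, "dz":0.135}, {"dx":-0.003, "dz":0.135}, {"dx":-0.003, "dz":0.135}]' | python3 steer.py && for i in 1; do echo '[{"dz":0.004}, {"dz":0.007}, {"dz":0.009}, {"dz":0.009}]' | python3 steer.py; done
```

```text
time: 17.4
position: [0.5569, 0.321, 0.0865]
tcp_rot: [180.0, 0.1, -179.7]
force: [-0.6, -0.4, 0.2]
width: -0.0004
gripper_force: 0.0
time: 17.9
position: [0.5554, 0.3214, 0.0759]
tcp_rot: [-180.0, -0.0, -179.6]
force: [0.3, 0.5, 0.0]
width: 0.0001
gripper_force: 0.0
```

```bash
echo '[{"dx":0.003, "dz":-0.005}, {"dx":0.006, "dz":-0.005}, {"dx":0.006}, {"dx":0.006, "dz":0.004}, {"dx":0.006, "dz":0.004}]' | python3 steer.py && echo '[{"dz":0.002}, {"dz":0.004}, {"dz":0.004}, {"dz":0.004}]' | python3 steer.py
```

```text
time: 18.52
position: [0.5491, 0.3211, 0.0713]
tcp_rot: [-180.0, -0.1, -179.6]
force: [-0.1, -0.6, -0.5]
width: 0.0001
gripper_force: 0.0
time: 19.02
position: [0.5495, 0.3214, 0.068]
tcp_rot: [180.0, 0.0, -179.6]
force: [-0.1, -0.5, -0.2]
width: 0.0
gripper_force: 0.0
```

```bash
echo '[{"dz":0.002}, {"dz":0.004}, {"dz":0.004}]' | python3 steer.py && echo '[{"dz":0.002}, {"dz":0.003}, {"dz":0.003}]' | python3 steer.py
```

```text
time: 19.4
position: [0.5493, 0.3213, 0.0637]
tcp_rot: [-180.0, -0.0, -179.6]
force: [-0.7, -0.7, 0.1]
width: 0.0004
gripper_force: 0.0
time: 19.77
position: [0.5494, 0.3213, 0.0609]
tcp_rot: [-180.0, -0.0, -179.6]
force: [0.6, 0.3, 0.1]
width: -0.0001
gripper_force: 0.0
```

```bash
for i in 1; do echo '[{"dz":0.002}, {"dz":0.003}, {"dz":0.003}]' | python3 steer.py ; echo '[{"dz":0.002}, {"dz":0.003}, {"dz":0.003}]' | python3 steer.py; done
```

```text
time: 20.15
position: [0.5494, 0.3213, 0.0579]
tcp_rot: [-180.0, -0.0, -179.6]
force: [0.2, -0.3, 0.5]
width: 0.0001
gripper_force: 0.0
time: 20.52
position: [0.5494, 0.3213, 0.0548]
tcp_rot: [-180.0, -0.0, -179.6]
force: [0.0, 0.4, 0.6]
width: -0.0002
gripper_force: 0.0
```

```bash
for i in 1; do echo '[{"dz":0.002}, {"dz":0.003}, {"dz":0.003}]' | python3 steer.py ; echo '[{"dz":0.002}, {"dz":0.002}, {"dz":0.002}]' | python3 steer.py; done
```

```text
time: 20.9
position: [0.5494, 0.3213, 0.0519]
tcp_rot: [-180.0, -0.0, -179.6]
force: [-0.2, 0.2, 0.2]
width: -0.0001
gripper_force: 0.0
time: 21.28
position: [0.5495, 0.3214, 0.05]
tcp_rot: [-180.0, 0.0, -179.6]
force: [1.0, -1.2, -1.2]
width: 0.0001
gripper_force: 0.0
```

No contact yet although the tip should be well below the button's top. I'll check numerically in the scene camera where the fingers are.

```bash
python3 - <<'E'
from h import *
a=eyes.capture("scene");cv2.imwrite("pics/scene9.png",a[:,:,::-1])
g=cv2.cvtColor(a,7);print(g[248:284:2,370:410:2])
b=cv2.cvtColor(cv2.imread("pics/scene8.png"),6);print(b[256:284:2,370:410:2])
c=eyes.get_calibration("scene");K,T=np.array(c["K"]),np.linalg.inv(np.array(c["T"]))
p=status.sense()["position"]
for z in(p[2]-.025,p[2]-.01,p[2],p[2]+.02):
    q=K@(T@[p[0],p[1],z,1])[:3];print(round(z,3),(q[:2]/q[2]).round(1))
E
```

```text
[[117  44  42  48  38  37  33  35  36  35  35  41  36  32  40  39  38  36
   45  42]
 [ 96  38  41  41  30  31  36  38  32  33  38  37  42  45  38  40  38  38
   39  46]
 [ 72  26  31  32  32  34  36  36  37  34  32  33  37  38  37  44  38  34
   44  40]
 [ 38  29  30  33  35  38  41  36  31  35  36  31  35  39  37  33  41  41
   40  36]
 [ 31  21  25  28  33  29  37  33  36  33  34  32  32  35  39  40  36  36
   36  37]
 [ 29  20  23  31  31  34  28  30  29  30  37  38  31  31  33  36  37  44
   39  38]
 [ 31  24  26  25  26  30  44  41  32  37  37  42  31  42  38  36  39  50
   46  42]
 [ 23  27  29  29  35  48  64  54  47  79  63  61  37  38  40  35  40  43
   41  37]
 [ 30  17  27  27  37  71  83  61  71 102  79  90  54  34  31  34  38  42
   40  35]
 [ 39  39  29  32  50  85 107 125 109  96  93  90  51  53  28  30  34  34
   35  40]
 [ 39  40  38  37  65 110 114 152 154 108 122 112  83  63  26  14  25  31
   35  45]
 [ 39  33  34  40  56 111 120 149 198 202 193 179 113  81  36  25  29  30
   38  55]
 [ 40  44  39  40  45  88 121 129 149 169 172 144 124  92  47  36  32  37
   38 
[... 998 characters left out ...]
  46  35  33  33
   36  46]
 [ 41  38  37  39  57 107 115 146 201 216 217 197 136 106  44  38  40  37
   38  56]
 [ 38  38  39  37  45  83 116 126 143 162 166 140 118  90  35  36  39  38
   42  74]
 [ 25  34  37  41  43  58  90 113 121 125 123 119 100  59  36  39  37  38
   40  97]
 [ 39  40  38  42  43  42  61  84 100 109 107  92  59  40  41  41  36  41
   57 126]
 [ 39  36  34  34  35  34  41  49  54  63  58  43  40  40  37  36  36  41
   79 137]
 [ 38  39  39  37  32  36  37  38  38  35  38  41  34  37  36  38  38  42
   99 144]
 [ 78  46  39  35  42  42  36  39  36  44  36  40  33  36  37  38  39  61
  127 143]]
0.025 [385.9 270.9]
0.04 [387.1 268.2]
0.05 [387.9 266.4]
0.07 [389.5 262.7]
```

The fingers hang over the button's middle, ending around row 267, so the tip is really about level with the TCP. Contact is imminent and I'll continue in small steps.

```bash
for i in 1; do echo '[{"dz":0.002}, {"dz":0.003}, {"dz":0.003}]' | python3 steer.py ; echo '[{"dz":0.002}, {"dz":0.003}, {"dz":0.003}]' | python3 steer.py; done
```

```text
time: 21.7
position: [0.5494, 0.3213, 0.0469]
tcp_rot: [-180.0, -0.0, -179.6]
force: [0.7, 0.2, -0.1]
width: -0.0
gripper_force: 0.0
time: 22.08
position: [0.5497, 0.3215, 0.0442]
tcp_rot: [180.0, 0.0, -179.6]
force: [-0.1, -1.1, 3.1]
width: -0.0
gripper_force: 1.2
```

Contact: 3.1 N. Pressing on.

```bash
for i in 1; do echo '[{"dz":0.002}, {"dz":0.002}, {"dz":0.002}]' | python3 steer.py ; echo '[{"dz":0.001}, {"dz":0.002}, {"dz":0.002}]' | python3 steer.py; done
```

```text
time: 22.45
position: [0.5497, 0.3214, 0.0422]
tcp_rot: [180.0, 0.0, -179.6]
force: [-0.4, 0.2, 3.9]
width: -0.0001
gripper_force: 1.7
time: 22.82
position: [0.5497, 0.3214, 0.0401]
tcp_rot: [180.0, 0.0, -179.6]
force: [-0.3, -0.2, 4.5]
width: 0.0
gripper_force: 2.3
```

```bash
echo '[{"dz":0.001}, {"dz":0.0015}, {"dz":0.0015}]' | python3 steer.py ; echo '[{"dz":0.001}, {"dz":0.0015}, {"dz":0.0015}]' | python3 steer.py
```

```text
time: 23.2
position: [0.5497, 0.3215, 0.0397]
tcp_rot: [180.0, 0.0, -179.6]
force: [-2.8, -1.0, 13.7]
width: -0.0
gripper_force: 6.9
time: 23.58
position: [0.5498, 0.3215, 0.0395]
tcp_rot: [180.0, 0.0, -179.6]
force: [-6.6, -2.8, 25.0]
width: 0.0002
gripper_force: 12.4
```

The force jumped at 0.0397 m, so the button has hit its stop and is fully down. I'll let go, retreat straight up and check.

```bash
echo '[{"dz":-0.01}, {"dz":-0.03}, {"dz":-0.08}, {"dz":-0.14}, {"dz":-0.18}, {"dz":-0.18}]' | python3 steer.py && echo '[{"dx":0.06}, {"dx":0.12}, {"dx":0.13}, {"dx":0.13}, {"dx":0.13}, {"dx":0.13}, {"dx":0.13}, {"dx":0.13}]' | python3 steer.py; python3 - <<'E'
from h import *
b=cv2.imread("pics/scene8.png").astype(int)
a=eyes.capture("scene")[:,:,::-1].astype(int)
d=np.abs(a-b).max(2)
for n,w in(("button",(255,285,376,402)),("big",(225,268,308,354)),("small",(222,256,218,252)),("tower",(230,252,272,292))):
    print(n,(d[w[0]:w[1],w[2]:w[3]]>40).sum())
w=((a.min(2)>150)).astype(np.uint8);w[:,:380]=0;w[:,402:]=0;w[:255]=0;w[282:]=0
print(cv2.connectedComponentsWithStats(w)[2:])
E
```

```text
time: 24.32
position: [0.5513, 0.3224, 0.2213]
tcp_rot: [179.8, 0.3, -179.6]
force: [0.0, 0.2, -0.2]
width: 0.0003
gripper_force: 0.0
time: 25.32
position: [0.4198, 0.3203, 0.2169]
tcp_rot: [-180.0, 0.0, -179.6]
force: [0.2, 0.0, -0.0]
width: -0.0001
gripper_force: 0.0
button 0
big 0
small 0
tower 0
(array([[     0,      0,    560,    420, 235102],
       [   383,    262,     12,     10,     98]], dtype=int32), array([[279.4545644, 209.4762401],
       [388.5      , 266.5      ]]))
```

The button is back up, the knobs have not moved, and the robot is clear.

```bash
python3 -c "
from plant import env, eyes, status, job_done;print(job_done())"
```

```text
the job is handed in; nothing more can be done
None
```

I handed in the job at about 25 s: both knobs lie flat with the hollow side up, the start button was pressed to its stop and is up again, and the robot touches nothing; the verdict was not shown.

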